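Fill the jar with caps and hang up the scoop

TASK

Pick up the steel scoop with its five caps and, without losing any, tip all five through the funnel into the jar it stands in, freeing any that jam on the way. Then hang the empty scoop on the upper bar of the drying rail by the hooked lip at its back and let go of it. Leave the funnel seated in the upright jar, and do not disturb the spare jar, the bottles or the cartons.

Things in the scene. Friction and masses are not known exactly. Their poses are not given: they have to be found in the camera images.
- scoop: steel hand scoop, about 0.16 kg, starting level on the table: floor 110 mm long (x), 64 mm wide (y), 3 mm thick; open nose (no sill) at x = +55 mm; 3 mm side walls 40 mm high (22 mm over the last 25 mm at the nose); back wall 60 mm high at x = -52 to -55 mm. A hooked lip behind it (see scoop_hook) and a handle leaning back (see scoop_grip). Origin: centre of the underside, z up
- scoop_grip (a point): grip point of the black flat handle, (-118, 0, 125) mm in the scoop frame, axes as the scoop's. The handle is 10 mm thick, 30 mm wide (y), 125 mm long and rises from (x, z) = (-60, 56) mm along (-0.643, 0, 0.766), leaning 40 degrees back from vertical; this point is 90 mm up it. It can be pinched front and back by a tool tilted to point along (0.643, 0, -0.766)
- scoop_hook (a point): middle of the hook slot, on the underside of its bridge, (-67, 0, 57) mm in the scoop frame, axes as the scoop's. The 64 mm wide lip makes a hook open downward: a 3 mm bridge at z = 57 to 60 mm runs from the back wall to x = -82 mm, then turns down to z = 34 mm; slot 24 mm wide (x = -55 to -79 mm), 23 mm deep
- scoop_lip (a point): middle of the scoop's nose edge, top of the floor, at (55, 0, 3) mm in the scoop frame; axes as the scoop's
- jar: clear straight jar, loose, 0.45 kg, 76 mm across, 68 mm inside, 110 mm tall, floor 6 mm thick; the funnel stands in it. Origin at the centre of its underside, z up
- funnel: loose steel funnel, 0.15 kg, hanging in the jar's mouth on six ribs; mouth 150 mm across, cone 75 mm high, stem 58 mm across outside and 52 mm inside, 35 mm long, wall 3 mm. Origin at the centre of the stem's lower end (75 mm above the jar's underside); z up; its mouth is 110 mm above its origin (185 mm above the table)
- cap0: a chunky black screw cap with a thin brass band, a cylinder 24 mm across and 20 mm tall, 12 g; starts standing in the scoop; origin at its centre, z along its axis
- cap1: a chunky black screw cap with a thin brass band, a cylinder 24 mm across and 20 mm tall, 12 g; starts standing in the scoop; origin at its centre, z along its axis
- cap2: a chunky black screw cap with a thin brass band, a cylinder 24 mm across and 20 mm tall, 12 g; starts standing in the scoop; origin at its centre, z along its axis
- cap3: a chunky black screw cap with a thin brass band, a cylinder 24 mm across and 20 mm tall, 12 g; starts standing in the scoop; origin at its centre, z along its axis
- cap4: a chunky black screw cap with a thin brass band, a cylinder 24 mm across and 20 mm tall, 12 g; starts standing in the scoop; origin at its centre, z along its axis
- rail: fixed drying rail: grey base plate 110 x 190 x 12 mm, two 14 mm posts at y = -85 and +85 mm, 210 mm high, joined by two steel bars along y, 12 mm thick, one straight above the other, centres 200 and 152 mm above the table. Origin: centre of the base's underside. The scoop may hang to either side; hung, it leans a little nose down, back wall against the lower bar
- rail_bar (a point): middle of the upper bar's axis, 200 mm above the table; axes as the rail's, y along the bar
- spare_jar: bystander: a jar just like the other, without funnel; origin at the centre of its underside
- bottle_a: bystander: amber dropper bottle, 34 mm across, 108 mm tall; origin at the centre of its underside
- bottle_b: bystander: as bottle_a
- cartons: bystander: stack of three white printed cartons, about 110 x 65 x 54 mm; origin at the centre of the underside
Things that resemble listed ones, but are neither listed nor needed, are in the scene too. Leave any green look-alike of the rail alone.

How it is judged:
By the outcome, as a careful person would: the job done as asked, in the order asked, and still so for the second after the job is handed in, with the robot touching nothing.
It also fails if it takes over 61 s, if anything falls off the work surface, if the arm or the gripper's body presses on something with over 40 N, if the wrist force passes 120 N, or if a joint passes its speed limit or range.

ROBOT

A 6-joint arm with a two-finger parallel gripper is mounted at the origin on the work surface. World frame = base frame: x ahead of the robot, y to its left, z up, the work surface at z = 0. Lengths are in m, angles in degrees, forces in N, time in s.
With the tool pointing down it reaches from about 0.375 to 0.75 m from the base axis. Payload 9 kg.
Tool frame: the origin (TCP) lies where the fingers leave the gripper's body, on its centre line; the fingertips stand 73 mm ahead of it and the grasp point (between the pads) lies 54 mm ahead of it (robot.tip_reach is the distance from the TCP to the fingertips, in m); z points along the fingers, y is the direction in which the jaws open and shut (so a half turn about z gives the same grasp; the last joint's range is limited). The gripper opens to 85 mm and grips with 20 to 120 N. Pads are 22 mm wide; open, the fingers measure 114 mm over their backs; the gripper's body (76 mm by 85 mm) begins 54 mm behind the grasp point. The pads swing forward as they close: fully open they stand 13 mm farther back than shut.
Start: joints at [58.115, 5.964, 5.575, 89.605, 0, 77.527], TCP at [0.199, 0.566, 0.304] pointing down, gripper open.
Joint ranges: [-171.21, 171.21], [-48.23, 106.86], [-62.78, 66.21], [-105.2, 120.99], [-86.42, 89.51], [-180, 180]. Speed limits (degrees/s): [127.2, 127.2, 147.25, 180, 180, 180].

INTERFACE

Orientations are given as [roll, pitch, yaw] about the fixed x, y, z axes, in that order (R = Rz(yaw) Ry(pitch) Rx(roll)).
In Python, from plant import robot gives the robot as it stands. Calls block until the motion is done:
- robot.move_pose(position, orientation): joint-space move of the TCP to a pose.
- robot.line_to(position, vel=0.15, rotation=None, guard=None): straight line of the TCP; rotation=None keeps the orientation; vel is the mean speed in m/s. With guard (N) it stops when the force on the tool has changed by that much, and returns True; else False.
- robot.goto_joints(angles): joint-space move.
- robot.set_gripper(opening): finger opening in m; the grip force is fixed at half the most; returns when the fingers have stopped.
- robot.pause(seconds).
- robot.ik(position, orientation): joint angles nearest the present ones, or None.
- robot.observe(): the state.
- robot.grab_frame(name): name is "scene" or "side" or "wrist"; returns the picture (480x640x3 uint8, blue, green, red); there is no depth.
- robot.get_calibration(name): a dict with "vertical_fov" (degrees; the focal length in pixels is half the picture's height over the tangent of half this angle, whatever the lens; pixels are square), "cx", "cy" (the principal point, pixels), "rvec" (rotation vector, rad) and "tvec" (3), from world to camera coordinates, as OpenCV has them. Camera axes: x right, y down, z forward; pixel columns grow to the right and rows downward; lengths in m; the calibration is good to about 2 mm. A picture is of the moment at which its call begins: read the wrist's pose just before it. get_calibration takes no time and is no camera call; for the wrist camera it gives the pose at the moment of the call.
A pose or a line that the arm cannot do raises robot.IKError and nothing moves.
- robot.job_done(): hands the job in, once; it reports no verdict.
The state is a dict: "time": time; "q": joint angles; "qvel": joint speeds; "joint_torque": joint torques, N m; "tool_pos": TCP position; "tcp_rot": TCP orientation; "ft_force": force on the tool from outside, world axes, zero at the start; "torque": the same for the moment, N m; "gripper_width": finger opening in m.
Only numpy, scipy, OpenCV 4.12 (cv2) and the standard library are available. Lean on these libraries where they do the work, as an engineer would, in place of code of your own. Each camera call takes 0.05 s, during which the arm holds its last target. There are 200 camera calls.

## Working session

There is one attempt and no reset: what is moved stays moved. The work goes in short steps, each a Python script; the robot and the scene stay as the last script left them, time stands still between calls to the robot, and variables do not carry over. Pictures are saved under pics/ and viewed, about 8 in all and at most 12, crops included, and the job is handed in when it is done.

```bash
ls; mkdir -p pics; python3 - <<'E'
from plant import robot
import cv2
for n in ("scene","side"):
    cv2.imwrite(f"pics/{n}0.png",robot.grab_frame(n)); print(n,robot.get_calibration(n))
o=robot.observe();print(o)
E
```

```text
pics
scene {'vertical_fov': 48.57919050619941, 'cx': 321.3041379328411, 'cy': 245.2392009475454, 'rvec': array([ 0.85949484,  2.57124423, -1.02257144]), 'tvec': array([ 0.43195403, -0.1276142 ,  1.28188913])}
side {'vertical_fov': 51.03283654743528, 'cx': 322.97867282051266, 'cy': 239.39962129496257, 'rvec': array([ 2.14667193, -0.69868465,  0.31040013]), 'tvec': array([-0.42170896,  0.29784408,  0.94013297])}
{'time': 0.1, 'q': array([ 5.81158161e+01,  5.99573683e+00,  5.53077589e+00,  8.96049794e+01,
       -1.25070745e-03,  7.75280895e+01]), 'qvel': array([ 0.02573722, -0.05802922,  0.06624162, -0.08917441, -0.00577521,
       -0.01664996]), 'joint_torque': array([ 5.50046854e-03, -5.58203101e+01,  5.04723573e+01,  1.30013184e-02,
       -3.14347344e-04, -1.63400932e-05]), 'tool_pos': array([0.19928074, 0.56570522, 0.30318742]), 'tcp_rot': array([-1.79931440e+02, -1.38831925e-02,  1.60587719e+02]), 'ft_force': array([-0.03411772, -0.55426847,  0.38286016]), 'torque': array([ 0.03444131, -0.01635486, -0.01774461]), 'gripper_width': 0.08551907657830143}
```

View pics/scene0.png

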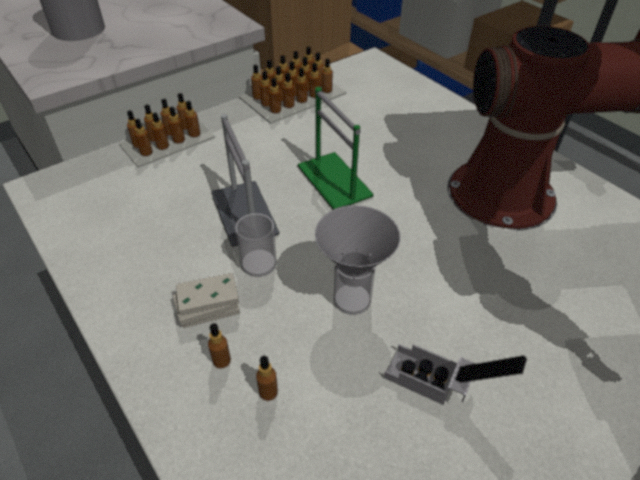

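View pics/side0.png

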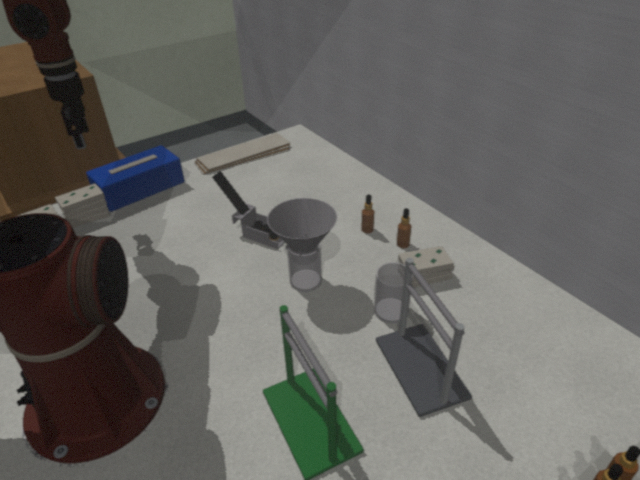

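The scene view shows the scoop at about (430,372) with its nose to the left and its handle up to (525,362), the funnel mouth at (357,238), the jar base at (352,300), and the grey rail at (245,190). In the side view the scoop is at (255,225), the funnel mouth at (302,225) and the grey rail at (422,350). Next I'll enlarge the parts I need to measure.

```bash
cat > h.py <<'E'
import numpy as np, cv2
from plant import robot
def cam(n):
    c=robot.get_calibration(n); f=240/np.tan(np.radians(c["vertical_fov"]/2))
    K=np.array([[f,0,c["cx"]],[0,f,c["cy"]],[0,0,1]]); R=cv2.Rodrigues(np.array(c["rvec"]))[0]
    return K,R,np.array(c["tvec"])
def ray(n,uv,C=None):
    K,R,t=C or cam(n); d=R.T@np.linalg.solve(K,[*uv,1]); return -R.T@t,d/np.linalg.norm(d)
def plane(n,uv,z,C=None):
    o,d=ray(n,uv,C); return o+d*(z-o[2])/d[2]
def tri(a,b):  # two (cam,uv): midpoint, gap
    (o,d),(p,e)=ray(*a),ray(*b); s=np.linalg.lstsq(np.c_[d,-e],p-o,rcond=None)[0]
    x,y=o+d*s[0],p+e*s[1]; return (x+y)/2,np.linalg.norm(x-y)
def proj(n,P,C=None):
    K,R,t=C or cam(n); q=K@(R@np.asarray(P)+t); return q[:2]/q[2]
def shot(n,f): im=robot.grab_frame(n); cv2.imwrite("pics/"+f,im); return im
E
python3 - <<'E'
from h import *
s=cv2.imread("pics/scene0.png");d=cv2.imread("pics/side0.png")
def cr(im,x,y,w,h,k):
    o=cv2.resize(im[y:y+h,x:x+w],None,fx=k,fy=k,interpolation=cv2.INTER_CUBIC)
    for i in range(0,w,10):
        cv2.line(o,(i*k,0),(i*k,4 if (x+i)%50 else 12),(0,255,255),1)
    for j in range(0,h,10): cv2.line(o,(0,j*k),(4 if (y+j)%50 else 12,j*k),(0,255,255),1)
    return o
C=np.zeros((600,800,3),np.uint8)
a=cr(s,380,340,150,70,3);C[:210,:450]=a
a=cr(d,210,165,80,85,4);C[:340,460:780]=a
a=cr(s,210,110,80,140,2);C[220:500,:160]=a
a=cr(d,370,250,110,170,2);C[220:560,180:400]=a
C=np.clip(C.astype(float)*1.3,0,255).astype(np.uint8)
cv2.imwrite("pics/crop1.png",C)
print("jar",plane("scene",(352,302),0),plane("side",(306,281),0))
print("funnel mouth",tri(("scene",(357.5,237)),("side",(302.5,226))))
print("tip",tri(("scene",(525,362)),("side",(216,174))))
E
```

```text
jar [0.4973917  0.04151175 0.        ] [0.49251702 0.03306449 0.        ]
funnel mouth (array([0.48710663, 0.02870488, 0.16640931]), np.float64(0.0031949042696190933))
tip (array([0.44473653, 0.36479961, 0.15103892]), np.float64(0.0041897180283749025))
```

View pics/crop1.png

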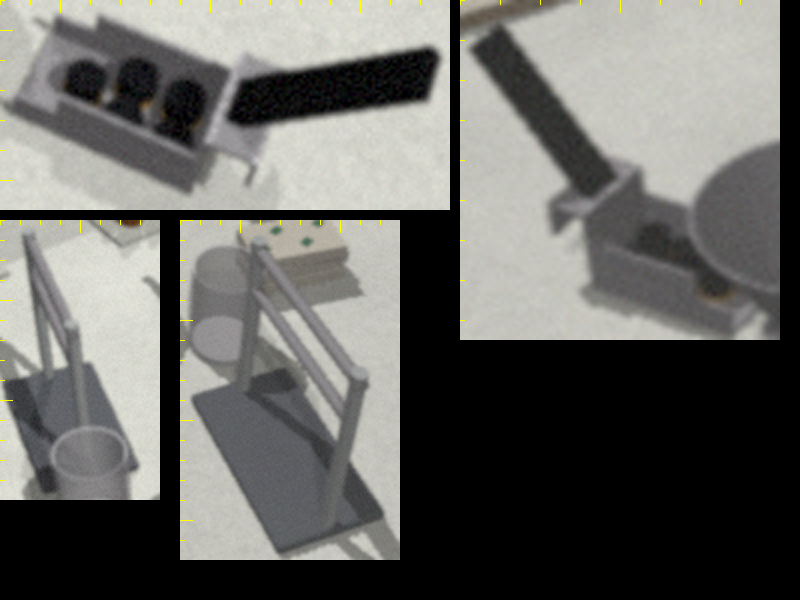

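The crops show the scoop open at the nose. Five caps are in it, with three visible in the rear row. The handle end is at scene (524,365) and side (217.5,174), and its foot at scene (460,375) and side (246,211). The rail post tops are at scene (225,118) and (246,163.5), and at side (410,262.5) and (459,328.5).

```bash
python3 - <<'E'
from h import *
np.set_printoptions(precision=4,suppress=True)
T=lambda a,b:tri(("scene",a),("side",b))
e=T((524.3,365),(217.5,174.2));f=T((460.3,374.7),(246.3,211.2));print("hend",e,"foot",f)
d=(f[0]-e[0])[:2];print("yaw",np.degrees(np.arctan2(d[1],d[0])),np.linalg.norm(d))
p=T((225,118),(410,262.5));q=T((246,163.5),(459,328.5));print("posts",p,q)
print(plane("scene",(225,118),.21),plane("scene",(246,163.5),.21),plane("side",(410,262.5),.21),plane("side",(459,328.5),.21))
# funnel mouth via mask: left/right extremes of rim
for n,u in(("scene",[(316,238),(399.5,238)]),("side",[(268,217),(336,217)])):
    for x in u: print(n,plane(n,x,.185))
for n,b in (("scene",(382.7,375)),("side",(210+285/4.,165+335/4.))): print("nose",n,plane(n,b,0))
# spare jar/others
print("spare",plane("scene",(258,263),0),"cart",plane("scene",(208,305),0),"bA",plane("scene",(221,363),0),"bB",plane("scene",(268,396),0))
print("green",plane("scene",(335,181),0))
E
```

```text
hend (array([0.4486, 0.3665, 0.1485]), np.float64(0.005635583539326368)) foot (array([0.4823, 0.2959, 0.0578]), np.float64(0.004255452451258506))
yaw -64.52905265746766 0.07828336432692393
posts (array([ 0.5327, -0.2804,  0.261 ]), np.float64(0.05012105919935109)) (array([ 0.533 , -0.3353,  0.1337]), np.float64(0.06555487537656463))
[ 0.514 -0.375  0.21 ] [ 0.5598 -0.2167  0.21  ] [ 0.5514 -0.2309  0.21  ] [ 0.5044 -0.391   0.21  ]
scene [0.5569 0.0022 0.185 ]
scene [0.4419 0.0879 0.185 ]
side [0.4343 0.0772 0.185 ]
side [ 0.5494 -0.01    0.185 ]
nose scene [0.5566 0.1989 0.    ]
nose side [ 0.5089  0.17   -0.    ]
spare [ 0.5905 -0.1565  0.    ] cart [ 0.7282 -0.1219  0.    ] bA [0.7726 0.0067 0.    ] bB [0.7406 0.1111 0.    ]
green [ 0.2942 -0.2713  0.    ]
```

```bash
cat >> h.py <<'E'
from scipy.spatial.transform import Rotation as Ro
def scoopR(yaw,pitch): return Ro.from_euler("ZY",[yaw,pitch],degrees=True)
TZ=np.array([.643,0,-.766]);TZ/=np.linalg.norm(TZ)
TY=np.array([TZ[2],0,-TZ[0]])   # jaw axis; flip with s=-1
G=np.array([-.118,0,.125])
def tool(o,yaw,pitch,s=1,back=.054,g=G):
    """TCP pose that puts the scoop frame origin at o with yaw, nose-down pitch"""
    R=scoopR(yaw,pitch); M=np.c_[np.cross(s*TY,TZ),s*TY,TZ]
    return np.asarray(o)+R.apply(g-back*TZ), (R*Ro.from_matrix(M)).as_euler("xyz",degrees=True)
def origin(p,yaw,pitch,local): return np.asarray(p)-scoopR(yaw,pitch).apply(local)
LIP=np.array([.055,0,.003]);HOOK=np.array([-.067,0,.057])
np.set_printoptions(precision=4,suppress=True)
E
python3 - <<'E'
from h import *
for s in(1,-1):
    print(s)
    for nm,a in [("pre",((.508,.242,0),-64.5,0,s,.15)),("grasp",((.508,.242,0),-64.5,0,s)),("lift",((.508,.242,.22),-64.5,0,s))]: 
        print(nm,robot.ik(*tool(*a)))
    for yaw in (-64.5,-40,-20,0):
      for p in(0,30,60,75): print("pour",yaw,p,robot.ik(*tool(origin((.485,.05,.23),yaw,p,LIP),yaw,p,s)))
    for z in (.206,.27): print("hang",robot.ik(*tool(origin((.532,-.303,z),-16.5,0,HOOK),-16.5,0,s)))
E
```

```text
1
pre [ 47.1256  25.9628  16.0147  97.242  -36.7039  27.3663]
grasp [ 41.9055  20.9679   2.3038  84.6734 -38.0798  21.0267]
lift [ 41.9055  19.1603  23.1082 107.2854 -38.0798  21.0267]
pour -64.5 0 [ 33.1408  -8.6411  -5.2138  99.7958 -39.5852   9.9347]
pour -64.5 30 [  5.9753 -12.8923   5.41   104.926   -9.4299 -19.8032]
pour -64.5 60 None
pour -64.5 75 None
pour -40 0 [ 31.0194 -44.7059 -31.727   87.7081 -37.4434 -24.1832]
pour -40 30 [  1.4006 -23.7429  -3.2728 102.9273  -6.6014 -49.035 ]
pour -40 60 None
pour -40 75 None
pour -20 0 None
pour -20 30 [ -5.286  -30.3513  -7.929  102.7333  -2.5306 -75.5005]
pour -20 60 None
pour -20 75 None
pour 0 0 None
pour 0 30 [ -13.5087  -33.2599   -9.7838  103.7367    2.3272 -103.3104]
pour 0 60 None
pour 0 75 None
hang None
hang [ -57.0708  -45.9949  -35.7666   67.7055   24.7182 -123.2567]
-1
pre [  47.1256   25.9628   16.0147   97.242   -36.7039 -152.6337]
grasp [  41.9055   20.9679    2.3038   84.6734  -38.0798 -158.9733]
lift [  41.9055   19.1603   23.1082  107.2854  -38.0798 -158.9733]
pour -64.5 0 [  33.1408   -8.6411   -5.2138   99.7958  -39.5852 -170.0653]
pour -64.5 30 [  5.9753 -12.8923   5.41   104.926   -9.4299 160.1968]
pour -64.5 60 None
pour -64.5 75 None
pour -40 0 [ 31.0194 -44.7059 -31.727   87.7081 -37.4434 155.8168]
pour -40 30 [  1.4006 -23.7429  -3.2728 102.9273  -6.6014 130.965 ]
pour -40 60 None
pour -40 75 None
pour -20 0 None
pour -20 30 [ -5.286  -30.3513  -7.929  102.7333  -2.5306 104.4995]
pour -20 60 None
pour -20 75 None
pour 0 0 None
pour 0 30 [-13.5087 -33.2599  -9.7838 103.7367   2.3272  76.6896]
pour 0 60 None
pour 0 75 None
hang None
hang [-57.0708 -45.9949 -35.7666  67.7055  24.7182  56.7433]
```

```bash
python3 - <<'E'
from h import *
s=1
for yaw in range(-180,180,20):
    print(yaw,[int(robot.ik(*tool(origin((.495,.038,.215),yaw,p,LIP)+scoopR(yaw,0).apply([-.02,0,0]),yaw,p,s)) is not None) for p in range(0,91,10)])
for yaw in (-16.5,163.5):
  for p in (-20,-10,0,10,20):
    for z in (.206,.235,.27): print("hang",yaw,p,z,robot.ik(*tool(origin((.532,-.303,z),yaw,p,HOOK),yaw,p,s)))
E
```

```text
-180 [0, 0, 0, 1, 1, 1, 1, 0, 0, 0]
-160 [0, 0, 0, 1, 1, 1, 1, 1, 0, 0]
-140 [0, 0, 0, 1, 1, 1, 1, 1, 1, 1]
-120 [0, 0, 1, 1, 1, 1, 1, 1, 1, 1]
-100 [0, 1, 1, 1, 1, 1, 1, 1, 1, 0]
-80 [1, 1, 1, 1, 1, 1, 1, 0, 0, 0]
-60 [1, 1, 1, 1, 1, 1, 0, 0, 0, 0]
-40 [1, 1, 1, 1, 1, 1, 0, 0, 0, 0]
-20 [0, 0, 0, 1, 1, 1, 0, 0, 0, 0]
0 [0, 0, 0, 1, 1, 1, 0, 0, 0, 0]
20 [0, 0, 0, 1, 1, 1, 0, 0, 0, 0]
40 [1, 1, 1, 1, 1, 1, 0, 0, 0, 0]
60 [1, 1, 1, 1, 1, 1, 1, 0, 0, 0]
80 [1, 1, 1, 1, 1, 1, 1, 1, 1, 0]
100 [0, 0, 1, 1, 1, 1, 1, 1, 1, 1]
120 [0, 0, 0, 1, 1, 1, 1, 1, 1, 1]
140 [0, 0, 0, 1, 1, 1, 1, 1, 1, 0]
160 [0, 0, 0, 1, 1, 1, 1, 1, 0, 0]
hang -16.5 -20 0.206 None
hang -16.5 -20 0.235 None
hang -16.5 -20 0.27 None
hang -16.5 -10 0.206 None
hang -16.5 -10 0.235 None
hang -16.5 -10 0.27 None
hang -16.5 0 0.206 None
hang -16.5 0 0.235 [ -57.0708  -47.6524  -40.3989   64.7307   24.7182 -123.2567]
hang -16.5 0 0.27 [ -57.0708  -45.9949  -35.7666   67.7055   24.7182 -123.2567]
hang -16.5 10 0.206 [ -52.2631  -33.7447  -30.4203   68.2123   16.9966 -121.951 ]
hang -16.5 10 0.235 [ -52.2631  -32.8629  -26.7886   70.9622   16.9966 -121.951 ]
hang -16.5 10 0.27 [ -52.2631  -31.5032  -22.1635   74.2276   16.9966 -121.951 ]
hang -16.5 20 0.206 [ -48.0944  -19.3626  -16.4936   75.6349   10.3278 -120.0252]
hang -16.5 20 0.235 [ -48.0944  -18.5774  -12.8199   78.5233   10.3278 -120.0252]
hang -16.5 20 0.27 [ -48.0944  -17.3131   -8.0839   81.995    10.3278 -120.0252]
hang 163.5 -20 0.206 None
hang 163.5 -20 0.235 None
hang 163.5 -20 0.27 None
hang 163.5 -10 0.206 None
hang 163.5 -10 0.235 None
hang 163.5 -10 0.27 None
hang 163.5 0 0.206 None
hang 163.5 0 0.235 None
hang 163.5 0 0.27 None
hang 163.5 10 0.206 None
hang 163.5 10 0.235 None
hang 163.5 10 0.27 None
hang 163.5 20 0.206 [-37.6886  43.3973  53.8859 119.2444  -7.1048  69.9862]
hang 163.5 20 0.235 None
hang 163.5 20 0.27 None
```

```bash
python3 - <<'E'
from h import *
robot.set_gripper(.05)
robot.move_pose(*tool((.508,.242,0),-64.5,0,1,.17))
C=cam("wrist"); shot("wrist","w1.png"); print(robot.observe()["time"]); np.savez("w1.npz",*C)
for nm,P in [("foot",(-.06,0,.056)),("end",(-.1404,0,.1518)),("noseL",(.055,.032,.022)),("noseR",(.055,-.032,.022)),("bL",(-.082,.032,.06)),("bR",(-.082,-.032,.06))]:
    print(nm,proj("wrist",np.array([.508,.242,0])+scoopR(-64.5,0).apply(P),C))
E
```

```text
1.65
foot [316.4527 218.1418]
end [316.8403 258.1008]
noseL [263.6202 227.5981]
noseR [261.4121 175.8866]
bL [331.7974 255.3319]
bR [332.5128 186.5007]
```

View pics/w1.png

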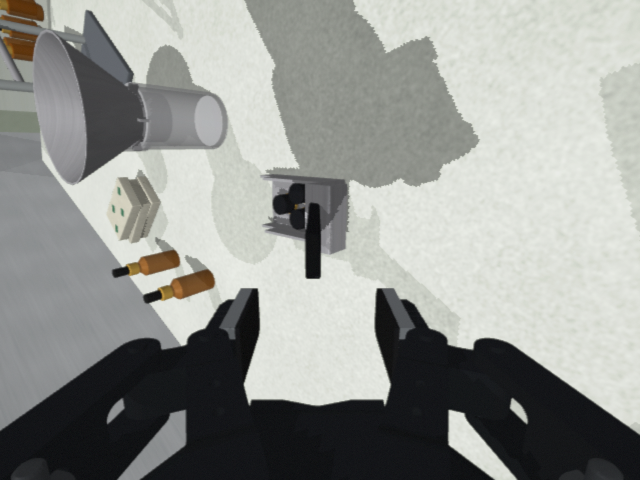

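The wrist view shows the handle end at about (313,277) and its foot at about (314,204). Both are within about 3 mm of the prediction, so I'll grasp and lift.

```bash
python3 - <<'E'
from h import *
o=np.array([.508,.242,0])
robot.line_to(tool(o,-64.5,0)[0],vel=.15,guard=15)
robot.set_gripper(0); s=robot.observe(); print(s["gripper_width"],s["ft_force"],s["tool_pos"],s["time"])
robot.line_to(tool(o+[0,0,.02],-64.5,0)[0],vel=.06)
print(robot.line_to(tool(o+[0,0,.23],-64.5,0)[0],vel=.15)); s=robot.observe(); print(s["ft_force"],s["time"])
for y in (-64.5,-80,-95):
  for p in (-8,-4,0,4): print(y,p,robot.ik(*tool(origin((.52,.14,.24),y,p,LIP),y,p)) is not None, end=" ")
C=cam("wrist"); a=shot("wrist","w2.png"); b=shot("scene","s2.png"); d=shot("side","d2.png")
cv2.imwrite("pics/c2.png",np.hstack([a[100:400,180:460],np.vstack([b[200:350,350:600],d[60:210,130:380]])]))
E
```

```text
0.009264467387150614 [ 0.1837 -1.1779  6.0248] [0.4426 0.3799 0.1673] 3.0167
False
[ 0.2661  0.0998 -1.6171] 5.05
-64.5 -8 True -64.5 -4 True -64.5 0 True -64.5 4 True -80 -8 False -80 -4 True -80 0 True -80 4 True -95 -8 False -95 -4 False -95 0 False -95 4 False
```

View pics/c2.png

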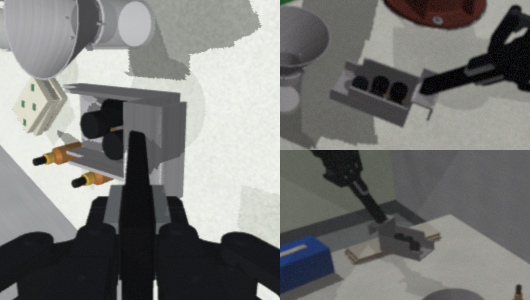

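Five caps are still in the scoop, which is held level. I'll carry it to the funnel and tip it in small steps, watching the weight.

```bash
python3 - <<'E'
from h import *
c=np.load("w1.npz"); C=[c[k] for k in c.files]
print("jar wrist",plane("",(210,120),.003,C))
F=np.array([.495,.037])
def at(lip,yaw,p): return tool(origin(lip,yaw,p,LIP),yaw,p)
def lip(yaw,back,z): 
    d=scoopR(yaw,0).apply([1,0,0])[:2]; return np.r_[F-back*d,z]
P=[(-64.5,.13,.25,-5),(-75,.09,.235,0),(-80,.045,.225,6),(-88,.04,.21,14)]
P+=[(-90-min(8,(p-17)*.3),.036,.2,p) for p in range(17,75,3)]
ok=[robot.ik(*at(lip(y,b,z),y,p)) is not None for y,b,z,p in P]; print(ok)
if all(ok[:8]):
    for y,b,z,p in P[:5]:
        t,r=at(lip(y,b,z),y,p); robot.line_to(t,vel=.12,rotation=r)
    print(robot.observe()["time"])
    for y,b,z,p in P[5:9]:
        t,r=at(lip(y,b,z),y,p); robot.line_to(t,vel=.06,rotation=r); robot.pause(.15); s=robot.observe(); print(p,s["ft_force"],s["torque"],s["time"])
    a=shot("wrist","w3.png"); b=shot("scene","s3.png"); d=shot("side","d3.png")
    cv2.imwrite("pics/c3.png",np.hstack([cv2.resize(b[150:330,270:500],None,fx=1.7,fy=1.7),cv2.resize(d[130:310,190:390],None,fx=1.7,fy=1.7)]))
E
```

```text
jar wrist [0.4932 0.0352 0.003 ]
[True, True, True, True, True, True, True, True, True, True, True, True, True, True, True, True, True, True, True, True, True, True, True, True]
8.55
20 [ 0.7197 -0.6247 -2.5285] [ 0.658  -0.009  -0.0087] 9.0833
23 [ 1.0491 -0.242  -2.049 ] [ 0.4933 -0.0052  0.0043] 9.6167
26 [-0.3707  0.0494 -2.9014] [ 0.4332 -0.0082 -0.0574] 10.15
29 [-0.8497  0.633  -2.616 ] [ 0.3632  0.0063 -0.0597] 10.6833
```

View pics/c3.png

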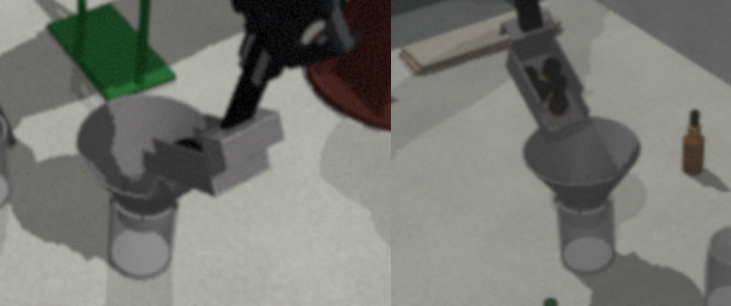

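At 29° the five caps are still in the scoop, and the nose is well inside the funnel mouth. The wrist-based jar position (0.493, 0.035) agrees with the side camera. I'll keep tipping and count dark pixels inside the scoop in the side view.

```bash
cat >> h.py <<'E'
F=np.array([.4935,.036])
def at(lip,yaw,p): return tool(origin(lip,yaw,p,LIP),yaw,p)
def lip(yaw,back,z):
    d=scoopR(yaw,0).apply([1,0,0])[:2]; return np.r_[F-back*d,z]
def dark(n,lp,yaw,p,im):
    o=origin(lp,yaw,p,LIP); P=[o+scoopR(yaw,p).apply(v) for v in [(.055,-.03,.003),(.055,.03,.003),(-.05,.03,.003),(-.05,-.03,.003),(-.05,-.03,.03),(.03,-.03,.03),(.03,.03,.03),(-.05,.03,.03)]]
    h=cv2.convexHull(np.array([proj(n,q) for q in P],np.int32)); m=np.zeros(im.shape[:2],np.uint8); cv2.fillPoly(m,[h],1)
    return int(((im.max(2)<55)&(m>0)).sum())
E
python3 - <<'E'
from h import *
for p in range(31,60,2):
    y=-90-min(8,(p-17)*.3); l=lip(y,.036,.2); t,r=at(l,y,p); robot.line_to(t,vel=.06,rotation=r); robot.pause(.15)
    d=shot("side","d4.png"); n=dark("side",l,y,p,d); print(p,n,robot.observe()["time"])
    if p>=33 and n<25: break
b=shot("scene","s4.png")
cv2.imwrite("pics/c4.png",np.hstack([cv2.resize(b[150:330,270:500],None,fx=1.7,fy=1.7),cv2.resize(d[130:310,190:390],None,fx=1.7,fy=1.7)]))
E
```

```text
31 622 11.3583
33 535 11.8667
35 340 12.375
37 130 12.8833
39 116 13.3917
41 124 13.9
43 113 14.4083
45 107 14.9083
47 111 15.4083
49 106 15.9083
51 89 16.4083
53 73 16.9083
55 57 17.4083
57 38 17.9083
59 23 18.4083
```

View pics/c4.png

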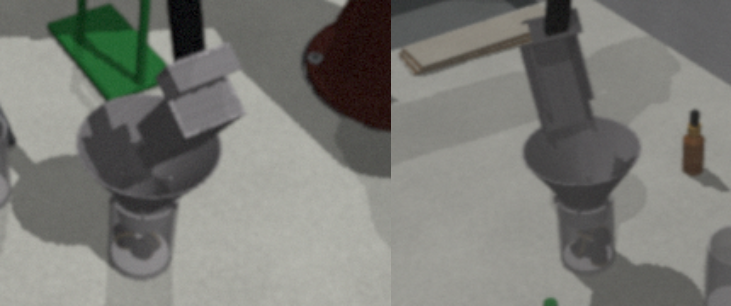

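The scoop looks empty, and only a few caps lie on the jar floor, so some may be stuck in the stem. I'll back the scoop off and look closer.

```bash
python3 - <<'E'
from h import *
y=-98;p=50
for l in (lip(y,.06,.26),):
    t,r=at(l,y,p); robot.line_to(t,vel=.15,rotation=r)
C=cam("wrist"); a=shot("wrist","w5.png"); b=shot("scene","s5.png"); d=shot("side","d5.png"); print(robot.observe()["time"])
print([proj("wrist",(*F,z),C) for z in (.075,.185)])
br=lambda x:np.clip(x.astype(float)*1.6,0,255).astype(np.uint8)
j=lambda x:br(cv2.resize(x,(300,330),interpolation=cv2.INTER_CUBIC))
cv2.imwrite("pics/c5.png",np.hstack([cv2.resize(a,(440,330)),np.zeros((330,4,3),np.uint8),j(b[205:315,310:410])[:, 0:300][:, 60:240],j(d[195:305,255:355])[:,60:236]]))
E
```

```text
19.3583
[array([213.3866, 195.5069]), array([203.2908, 208.2878])]
```

View pics/c5.png

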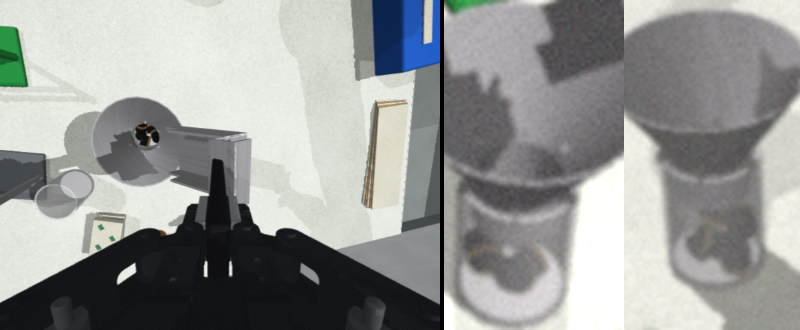

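The wrist camera looks straight down the funnel, with caps visible at about (146,134) in the composite, which is (212,195) at full resolution. I'll zoom in there.

```bash
python3 - <<'E'
import cv2,numpy as np
a=cv2.imread("pics/w5.png")[165:225,180:245]; b=cv2.imread("pics/s5.png")[262:312,328:378]; d=cv2.imread("pics/d5.png")[240:290,282:332]
f=lambda x,s,g:np.clip(cv2.resize(x,(s,400),interpolation=cv2.INTER_CUBIC).astype(float)*g,0,255).astype(np.uint8)
cv2.imwrite("pics/c6.png",np.hstack([f(a,430,2.2)[:, :395],f(b,400,1.8)[:,:200*2:1][:, ::1][:,:200] if 0 else f(b,200,1.8),f(d,200,1.8)]))
E
```

```text
(no output)
```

View pics/c6.png

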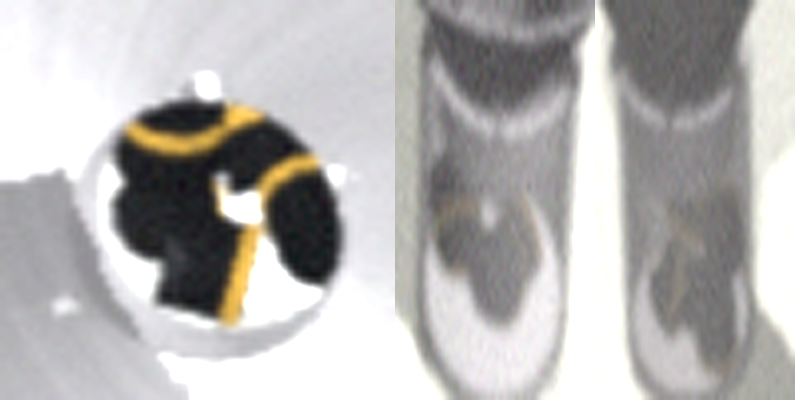

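```bash
python3 - <<'E'
from h import *
C=cam("wrist")
for z in (.11,.075,.05,.016): 
    a=proj("",(*F,z),C); r=np.linalg.norm(proj("",(F[0]+.026,F[1],z),C)-a); print(z,a,"crop",(a-[180,165])*[6.615,6.667],"r crop",r*6.64,"cap d crop",r*6.64*24/26)
# caps outlines triangulated: clump top in jar
for n,uv in (("scene",(328+50*120/200.,262+50*190/400.)),("side",(282+50*110/200.,240+50*190/400.))): print(n,uv)
# jar heights in the two crops
for z in (.006,.03,.05,.075,.110): print(z,(proj("scene",(*F,z))-[328,262])*[4,8]+[395,0],(proj("side",(*F,z))-[282,240])*[4,8]+[595,0])
E
```

```text
0.11 [211.1652 199.2568] crop [206.158  228.3901] r crop 129.26900698604436 cap d crop 119.3252372178871
0.075 [213.8584 195.8055] crop [223.9732 205.3802] r crop 121.08490300354607 cap d crop 111.770679695581
0.05 [215.5731 193.608 ] crop [235.3163 190.7295] r crop 115.84569013982718 cap d crop 106.93448320599433
0.016 [217.6706 190.9201] crop [249.1911 172.8091] r crop 109.40708782799653 cap d crop 100.99115799507373
scene (358.0, 285.75)
side (309.5, 263.75)
0.006 [490.6051 283.3255] [689.1642 306.1221]
0.03 [493.0705 222.2722] [687.3958 245.0391]
0.05 [495.1894 169.8008] [685.8873 192.9318]
0.075 [497.9244 102.0724] [683.9553 126.1994]
0.11 [501.9242   3.0219] [681.1604  29.6579]
```

```bash
python3 - <<'E'
from h import *
K,R,t=cam("wrist"); c=-R.T@t; s=robot.observe(); print("cam",c,"axis",R[2],"tcp",s["tool_pos"])
r=list(s["tcp_rot"]); outs=[]
for dx in ([F[0]-c[0],F[1]-c[1],0.03],):
    for k in (1,.7,.4):
        T=s["tool_pos"]+np.array(dx)*[k,k,1]
        if robot.ik(T,r) is not None: break
    print(k,T); robot.line_to(T,vel=.2); C=cam("wrist"); a=shot("wrist","w7.png"); u=proj("",(*F,.09),C); print(u,-C[1].T@C[2],robot.observe()["time"])
x,y=map(int,u); x=max(x,40);y=max(y,40)
f=lambda m,w,h,g:np.clip(cv2.resize(m,(w,h),interpolation=cv2.INTER_CUBIC).astype(float)*g,0,255).astype(np.uint8)
cv2.imwrite("pics/c7.png",np.hstack([f(a[y-40:y+40,x-40:x+40],450,450,2.2),f(a,350,262,1) if 0 else cv2.copyMakeBorder(f(a,340,255,1),0,195,0,0,0)]))
for z in (.11,.075,.016): print(z,(proj("",(*F,z),C)-[x-40,y-40])*5.625,5.625*np.linalg.norm(proj("",(F[0]+.024,F[1],z),C)-proj("",(*F,z),C)))
E
```

```text
cam [0.4354 0.101  0.594 ] axis [ 0.2847  0.1305 -0.9497] tcp [0.503  0.103  0.5233]
1 [0.5611 0.038  0.5533]
[251.8035 147.1413] [0.4934 0.0358 0.6236] 20.0167
0.11 [229.5517 225.812 ] 100.4413838019405
0.075 [229.497  225.7832] 94.11726742874403
0.016 [229.4191 225.7421] 85.0863645065118
```

View pics/c7.png

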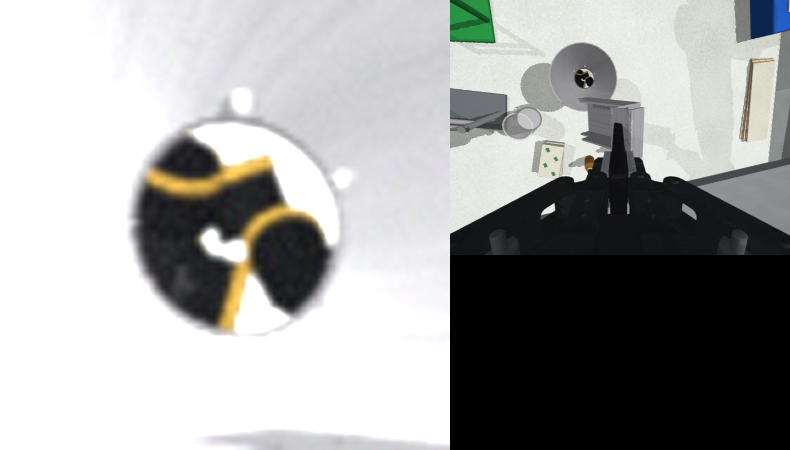

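```bash
python3 - <<'E'
from h import *
K,R,t=cam("wrist"); c2=-R.T@t; c1=c2-[F[0]-.4354,F[1]-.101,.03]
C1=(K,R,-R@c1); 
A=[("bandTLend",(265,110),(270,160)),("bandTLleft",(128,130),(150,175)),("bandCbot",(232,320),(226,325)),("bandDright",(318,160),(315,215)),("hole",(240,205),(225,245)),("bandDleft",(262,200),(250,235))]
for n,a,b in A:
    u1=(180+a[0]/6.615,165+a[1]/6.667); u2=(211+b[0]/5.625,107+b[1]/5.625)
    (o,d),(p,e)=ray("",u1,C1),ray("",u2); s=np.linalg.lstsq(np.c_[d,-e],p-o,rcond=None)[0]
    x,y=o+d*s[0],p+e*s[1]; print(n,(x+y)/2,np.linalg.norm(x-y))
E
```

```text
Traceback (most recent call last):
  File "h.py", line 8, in ray
    K,R,t=C or cam(n); d=R.T@np.linalg.solve(K,[*uv,1]); return -R.T@t,d/np.linalg.norm(d)
               ~~~^^^
  File "h.py", line 4, in cam
    c=robot.get_calibration(n); f=240/np.tan(np.radians(c["vertical_fov"]/2))
ValueError: cameras: scene, side, wrist
```

```bash
python3 - <<'E'
from h import *
C2=cam("wrist"); K,R,t=C2; c2=-R.T@t; c1=c2-[F[0]-.4354,F[1]-.101,.03]
C1=(K,R,-R@c1); 
A=[("bandTLend",(265,110),(270,160)),("bandTLleft",(128,130),(150,175)),("bandCbot",(232,320),(226,325)),("bandDright",(318,160),(315,215)),("hole",(240,205),(225,245)),("bandDleft",(262,200),(250,235))]
for n,a,b in A:
    u1=(180+a[0]/6.615,165+a[1]/6.667); u2=(211+b[0]/5.625,107+b[1]/5.625)
    (o,d),(p,e)=ray("",u1,C1),ray("",u2,C2); s=np.linalg.lstsq(np.c_[d,-e],p-o,rcond=None)[0]
    x,y=o+d*s[0],p+e*s[1]; print(n,(x+y)/2,np.linalg.norm(x-y))
E
```

```text
bandTLend [0.477  0.0491 0.0656] 0.0031034171571110367
bandTLleft [0.4769 0.0176 0.054 ] 0.0013266904968802107
bandCbot [0.5192 0.0311 0.0647] 0.001172083673137956
bandDright [0.4914 0.058  0.0555] 0.005902384585799576
hole [0.4986 0.0344 0.032 ] 0.0006072793734506884
bandDleft [0.4966 0.0415 0.0485] 9.921547840696616e-05
```

The band points triangulate to z = 0.05 to 0.065 and the funnel is clear, so the caps are piled inside the jar below the stem end at 0.075. Nothing has jammed. I'll carry the empty scoop to above the rail and look from there.

```bash
cat >> h.py <<'E'
B=np.array([.528,-.311]); BY=-16.4
def hang(z,p=12,along=0,fwd=0,back=.054,B=B,yaw=BY):
    d=scoopR(yaw,0).apply([fwd,along,0]); return tool(origin(np.r_[B,z]+d,yaw,p,HOOK),yaw,p,1,back)
E
python3 - <<'E'
from h import *
print(robot.observe()["q"]); t,r=hang(.31); print(robot.ik(t,r))
try: robot.line_to(t,vel=.22,rotation=r); print("line")
except robot.IKError as e:
    print(e); robot.move_pose(t,r)
C=cam("wrist"); a=shot("wrist","w8.png"); d=shot("side","d8.png"); s=robot.observe();print(s["q"],s["time"])
E=B+.085*np.array([np.cos(np.radians(73.6)),np.sin(np.radians(73.6))]); A=2*B-E
for n,P in (("B",(*B,.2)),("postB",(*E,.21)),("postA",(*A,.21))): print(n,proj("wrist",P,C),proj("side",P))
cv2.imwrite("pics/c8.png",np.vstack([a[:300],np.hstack([cv2.resize(d[200:400,330:530],(300,300)),np.zeros((300,340,3),np.uint8)])]))
np.savez("w8.npz",*C)
E
```

```text
[-13.6357  12.775   40.2099 118.4528   9.9574  -5.7183]
[ -52.4835  -26.3866  -13.4467   79.6768   16.0575 -122.7573]
line
[ -52.418   -26.4028  -13.4281   79.6918   16.0461 -122.7271] 22.0
B [381.149 222.578] [432.0748 297.3058]
postB [373.3219 313.9851] [409.6861 261.9601]
postA [382.4078 121.1168] [459.5624 329.2043]
```

View pics/c8.png

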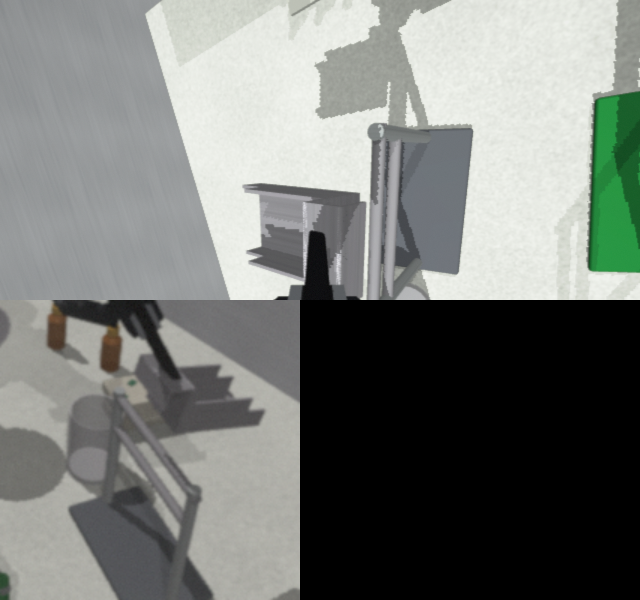

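The wrist view shows the scoop beside the rail. The far post top is at (376,131), and the upper bar axis runs through about (377,200) and (374.5,295). I'll convert these to positions.

```bash
python3 - <<'E'
from h import *
c=np.load("w8.npz"); C=[c[k] for k in c.files]
a=cv2.imread("pics/w8.png")
for v in (160,190,220,250,280): print(v,a[v,360:405].mean(1).astype(int))
print("A",plane("",(376,131),.21,C))
for uv in ((377.5,165),(377,200),(376,250),(374.5,295)):
    P=plane("",uv,.2,C); print(uv,P,"across",(P[:2]-B)@scoopR(BY,0).apply([1,0,0])[:2],"along",(P[:2]-B)@scoopR(BY,0).apply([0,1,0])[:2])
E
```

```text
160 [234 232 230 230 233 234 234 233 233 234 233 167 102  96 101 105 107 112
 127 160 173 168 158 143 126 103  82  73  81 116 144 158 167 172 175 174
 171 164 151 132  96  76  77 103 115]
190 [232 235 238 237 237 237 235 233 233 231 163 101  97 102 104 108 115 152
 170 172 166 154 139 119 115 113 101 119 141 154 162 169 172 173 173 170
 159 141 108  74  63  71  93 102 112]
220 [122 124 124 124 126 154 215 230 228 172 138 146 156 165 170 172 174 173
 172 163 151 134 108 101 101  98 126 147 158 165 172 173 174 172 165 150
 132 116  91  77  74  74  73  74  75]
250 [124 124 125 130 174 225 234 231 172 133 138 153 165 172 173 175 174 172
 162 149 129  92  66  70  91 129 151 161 170 173 174 173 169 158 140 103
  78  74  73  73  73  73  74  74  80]
280 [125 124 130 177 209 216 216 159 125 132 153 165 173 177 176 174 170 160
 145 128 127 144 118  96 103 143 165 174 176 174 172 163 148 132 124 109
  97  99 102 106 107 108 110 109 110]
A [ 0.5109 -0.3868  0.21  ]
(377.5, 165) [ 0.5194 -0.3606  0.2   ] across 0.005779498709764987 along -0.04999808689084368
(377, 200) [ 0.527  -0.3314  0.2   ] across 0.004793573926628975 along -0.019848945192191828
(376, 250) [ 0.5388 -0.2871  0.2   ] across 0.003567010472368726 along 0.025977243680002586
(374.5, 295) [ 0.5507 -0.2443  0.2   ] across 0.0029698503971351048 along 0.07038806135243351
```

```bash
python3 - <<'E'
from h import *
c=np.load("w8.npz"); C=[c[k] for k in c.files]
s=robot.observe(); t,r=hang(.31); print(s["tool_pos"]-t,s["tcp_rot"]-r)
o=origin(np.r_[B,.31],BY,12,HOOK)
for z in (.06,.034):
  for y in (-.032,0,.032): print(z,y,proj("",o+scoopR(BY,12).apply([-.082,y,z]),C))
for n,P in (("noseR floor",(.055,-.032,0)),("noseR top",(.055,-.032,.022)),("backR top",(-.055,-.032,.06)),("handle end",(-.14,0,.152))): print(n,proj("",o+scoopR(BY,12).apply(P),C))
a=cv2.imread("pics/w8.png")
for v in (210,230,250,270): print(v,a[v,325:372].mean(1).astype(int))
E
```

```text
[0.0003 0.0006 0.0003] [ 0.0099 -0.006   0.0343]
0.06 -0.032 [343.6754 207.608 ]
0.06 0 [342.5718 261.1091]
0.06 0.032 [341.5549 310.4078]
0.034 -0.032 [368.1466 202.2229]
0.034 0 [366.2197 251.4224]
0.034 0.032 [364.4319 297.071 ]
noseR floor [262.1152 183.4526]
noseR top [243.3739 185.3935]
backR top [308.0198 202.8589]
handle end [318.7808 374.9194]
210 [106 109 109 108 107 105 105 103 103 103 106 108 109 113 111 108 105 100
  97  94  91  91  93  94  96  98  96  94  96 101 117 124 124 127 123 120
 123 124 124 123 135 207 230 230 180 139 143]
230 [107 108 106 106 105 104 103 103 102 103 105 107 114 114 110 106 102  97
  95  94  91  91  94 102 118 124 124 123 124 126 124 123 124 122 120 123
 124 125 124 132 190 226 231 211 157 142 149]
250 [ 22  59  82  87  87  98 103 104 102 103 105 109 116 117 124 155 143 127
 121 119 119 119 120 122 124 124 123 123 125 123 124 124 123 120 120 124
 124 125 130 174 225 234 231 172 133 138 153]
270 [ 14  13  23  70 124 141 141 142 143 158 168 198 218 202 178 157 135 124
 121 118 118 119 122 123 123 123 122 124 124 124 122 124 121 121 124 126
 124 127 156 221 235 236 197 143 140 154 163]
```

The scoop's lip is about 2 mm ahead of its predicted place and the bar about 4.7 mm ahead, so I'll shift 3 mm forward and lower with a guard.

```bash
python3 - <<'E'
from h import *
robot.line_to(hang(.25,fwd=.003)[0],vel=.12); 
h0=robot.line_to(hang(.215,fwd=.003)[0],vel=.05,guard=8); s=robot.observe(); print(h0,s["tool_pos"],s["ft_force"],s["time"])
if not h0:
    h1=robot.line_to(hang(.2,fwd=.003)[0],vel=.02,guard=5); s=robot.observe()
    print(h1,s["tool_pos"]-hang(.206,fwd=.003)[0],s["ft_force"],s["time"])
b=shot("scene","s9.png");d=shot("side","d9.png");a=shot("wrist","w9.png")
f=lambda x:cv2.resize(x,(300,300),interpolation=cv2.INTER_CUBIC)
cv2.imwrite("pics/c9.png",np.hstack([f(b[90:210,180:300]),f(d[220:380,360:520])]))
E
```

```text
True [ 0.4737 -0.2948  0.3565] [ 4.9067 -2.0707 -5.8201] 23.1083
```

View pics/c9.png

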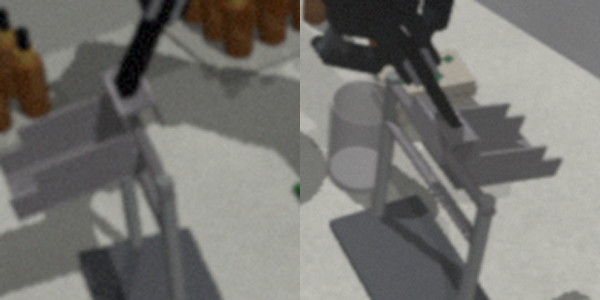

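```bash
python3 - <<'E'
from h import *
robot.pause(.2); s=robot.observe(); print(s["ft_force"],s["torque"]); t,r=hang(.206,fwd=.003); print("hook above rest:",s["tool_pos"]-t, s["tcp_rot"]-r)
a=cv2.imread("pics/w9.png")
for v in (200,225,250,275): print(v,a[v,340:410].mean(1).astype(int))
C=cam("wrist"); o=origin(np.r_[B,.206]+(s["tool_pos"]-hang(.206)[0]),BY,12,HOOK)
for y in(-.032,0,.032): print(proj("",o+scoopR(BY,12).apply([-.082,y,.034]),C))
for z in (.2,):
  for al in(-.06,-.04,0): print("bar",proj("",np.r_[B,z]+scoopR(BY,0).apply([.0047,al,0]),C))
E
```

```text
[ 5.1648 -3.505  -7.3975] [-0.2712 -0.2825  0.0413]
hook above rest: [ 0.0015 -0.0002  0.0259] [ 0.246  -0.014   0.1203]
200 [ 95 100 103 106 109 109 110 111 113 114 112 109 104 101  95  87  84  86
 104 172 220 228 228 188 125  96  98 104 106 109 110 111 114 113 114 123
 137 131 102  74  62  59  60  60  61  60  60  62  65  76  95 110 115 116
 115 116 117 117 117 116 117 115 116 117 117 116 117 117 117 117]
225 [109 103  96  88  89  92  91  93  93  95  95 100 114 122 124 124 122 123
 122 121 121 123 124 123 123 132 143 124 109 109 111 112 113 114 119 135
 130 108 100 101 103 106  90  77  72  74  74  72  74  73  74  73  73  75
  83 107 116 116 117 117 116 116 117 116 117 116 116 116 117 116]
250 [139 131 122 120 118 117 118 119 122 123 123 122 121 123 124 123 122 123
 120 120 123 124 124 123 125 137 146 152 167 175 174 173 169 161 149 132
 109 101 103 111 115 115 115 116 116 117 116 115 118 116 115  93  77  74
  74  74  75  74  75  74  72  74  83 106 116 117 118 116 116 117]
275 [157 138 129 123 120 118 119 121 122 122 121 123 122 124 122 121 123 119
 120 123 124 124 123 125 135 143 150 157 160 170 173 170 161 148 130 101
  72  63  70  72  74  74  73  74  74  73  73  75  73  74  74  74  73  73
  75  73  74  73  73  74  72  75  74  75  74  74  75  76  75  75]
[369.1587 203.2972]
[367.104  252.5007]
[365.198 298.141]
bar [349.2081 155.6351]
bar [348.4228 186.3187]
bar [346.954  243.7043]
```

The stop is explained by geometry. At 12° nose-down, the sloping back wall slides against the front of the bar, which pushes the tool forward and down with about 9 N. I'll back off forward and up, reduce the pitch, and insert along the slot direction.

```bash
python3 - <<'E'
from h import *
for p in (4,6,7,8,9): print(p,[robot.ik(*hang(z,p=p,fwd=.0065)) is not None for z in (.2,.206,.24,.28)])
s=robot.observe(); n=scoopR(BY,0).apply([1,0,0])
robot.line_to(s["tool_pos"]+n*.008,vel=.04); robot.pause(.1); print(robot.observe()["ft_force"])
robot.line_to(hang(.285,p=12,fwd=.02)[0],vel=.12); robot.pause(.2)
s=robot.observe(); print(s["ft_force"],s["time"]); C=cam("wrist"); np.savez("w10.npz",*C); a=shot("wrist","w10.png")
o=origin(np.r_[B,.285]+n*.02,BY,12,HOOK)
for y in(-.032,0,.032): print(proj("",o+scoopR(BY,12).apply([-.082,y,.034]),C))
for v in (210,230,250,270): print(v,a[v,340:385].mean(1).astype(int))
print("nose pred",proj("",o+scoopR(BY,12).apply((.055,-.032,.022)),C)); 
E
```

```text
4 [True, True, True, True]
6 [True, True, True, True]
7 [True, True, True, True]
8 [True, True, True, True]
9 [True, True, True, True]
[-0.1064  0.098  -2.1517]
[ 0.8089 -0.4938 -1.8252] 24.7167
[367.7533 203.2649]
[365.7832 252.6545]
[363.9561 298.4561]
210 [109 106 103 100  97  93  92  92  94  95  96  97  95  93  95  98  96 101
 113 124 122 120 123 125 124 123 138 214 232 234 233 231 230 228 229 231
 234 239 239 236 232 232 215 159 137]
230 [108 105 100  97  95  92  91  92  94  99 117 124 123 123 124 126 125 122
 125 123 120 122 125 124 124 134 192 228 234 232 230 232 233 232 230 231
 231 230 230 233 236 217 158 134 144]
250 [155 146 131 125 121 117 119 120 121 123 125 124 123 123 125 124 124 123
 123 120 121 124 125 125 130 175 227 237 237 236 236 235 235 235 235 235
 235 235 233 232 230 174 135 144 153]
270 [162 146 131 129 121 118 118 120 122 123 123 123 124 124 124 123 123 125
 120 121 124 126 125 126 153 219 236 236 236 234 233 232 233 235 235 233
 202 169 163 158 132 129 142 151 160]
nose pred [243.0394 185.8661]
```

The scoop did not slip in the grip and the force is gone. Now I'll insert at 7° along the slot.

```bash
python3 - <<'E'
from h import *
H=lambda h,f=.0065: hang(.206+h,p=7,fwd=f+h*.122)
t,r=H(.08); robot.line_to(t,vel=.1,rotation=r)
print(robot.line_to(H(.03)[0],vel=.08,guard=8)); s=robot.observe(); print(s["ft_force"],s["tool_pos"]-H(.03)[0])
if np.linalg.norm(s["tool_pos"]-H(.03)[0])<.004:
    print(robot.line_to(H(.008)[0],vel=.05,guard=6)); s=robot.observe(); print(s["ft_force"],s["tool_pos"]-H(.008)[0])
    print(robot.line_to(H(-.004)[0],vel=.02,guard=4)); robot.pause(.1); s=robot.observe(); print(s["ft_force"],s["tool_pos"]-H(0)[0],s["time"])
b=shot("scene","s11.png");d=shot("side","d11.png")
f=lambda x:cv2.resize(x,(300,300),interpolation=cv2.INTER_CUBIC)
cv2.imwrite("pics/c11.png",np.hstack([f(b[90:210,180:300]),f(d[220:380,360:520])]))
E
```

```text
False
[ 0.4436  0.5533 -1.3653] [ 0.0002 -0.0001  0.0006]
False
[ 0.1044 -0.0402 -1.7046] [-0.      0.     -0.0001]
True
[ 4.7593 -2.3192  2.0537] [ 0.0004 -0.0002  0.0003] 27.0
```

Contact came exactly at the expected resting height, so the bar is in the slot. I've used up my viewing budget, so from here I'll check by numbers. Release and withdraw.

```bash
python3 - <<'E'
from h import *
def hd(n,im):   # centroid of dark handle-ish pixels around predicted handle end
    P=np.r_[B,.206]+scoopR(BY,12).apply(np.array([-.10,0,.104])-HOOK); u,v=map(int,proj(n,P)); w=im[v-25:v+25,u-25:u+25].max(2)<60; y,x=np.nonzero(w); return (u,v),w.sum(),(x.mean()+u-25,y.mean()+v-25) if w.any() else None
robot.set_gripper(.03); robot.pause(.3); s=robot.observe(); print(s["ft_force"],s["gripper_width"])
robot.set_gripper(.07); robot.pause(.4); s=robot.observe(); print(s["ft_force"],s["gripper_width"],s["time"])
p,r=hang(.206,p=7,fwd=.0065,back=.11); print(robot.ik(p,r) is not None)
t=Ro.from_euler("xyz",s["tcp_rot"],degrees=True).apply([0,0,1]); 
for L in (.16,.12,.1,.08):
    if robot.ik(s["tool_pos"]-L*t,s["tcp_rot"]) is not None: break
print(L); print(robot.line_to(s["tool_pos"]-L*t,vel=.1,guard=5)); s=robot.observe(); print(s["ft_force"],s["tool_pos"],s["q"],s["time"])
b=shot("scene","s12.png");d=shot("side","d12.png"); C=cam("wrist");np.savez("w12.npz",*C);shot("wrist","w12.png")
print(hd("scene",b),hd("side",d))
E
```

```text
[ 0.1346 -0.0477 -0.0499] 0.030108688105792206
[ 0.5472  0.1052 -0.1339] 0.06961648650500628 28.6
True
0.16
False
[ 0.6539 -0.106  -0.944 ] [ 0.3819 -0.2679  0.458 ] [ -63.4073  -43.0695  -22.5041   86.7738   23.498  -131.9904] 30.35
((243, 111), np.int64(616), (np.float64(239.67045454545456), np.float64(108.71753246753246))) ((423, 274), np.int64(375), (np.float64(431.26666666666665), np.float64(273.79466666666667)))
```

```bash
python3 - <<'E'
from h import *
robot.goto_joints([-20,-40,-10,90,0,-100]); robot.pause(.3); print(robot.observe()["time"],robot.observe()["tool_pos"])
pts={}
for n in("scene","side"):
    i=cv2.imread(f"pics/{n}0.png"); im=shot(n,f"{n}_end.png"); D=(np.abs(cv2.GaussianBlur(im,(5,5),0).astype(int)-cv2.GaussianBlur(i,(5,5),0)).max(2)>30).astype(np.uint8)
    k,_,st,ce=cv2.connectedComponentsWithStats(D); print(n,[(s.tolist(),c.astype(int).tolist()) for s,c in zip(st[1:],ce[1:]) if s[4]>15])
    # handle: dark comp near predicted
    q=[proj(n,np.r_[B,.206]+scoopR(BY,13).apply([.008,0,0])+scoopR(BY,13).apply(np.array(v)-HOOK)) for v in((-.06,0,.056),(-.1404,0,.1518))]
    u,v=np.mean(q,0).astype(int); m=(im.max(2)<60).astype(np.uint8); k,L,st,ce=cv2.connectedComponentsWithStats(m)
    y,x=np.nonzero(L[v-40:v+40,u-40:u+40]); y+=v-40;x+=u-40; ids=L[y,x]; j=np.bincount(ids).argmax(); y,x=np.nonzero(L==j)
    print(" pred foot,end",q,"rect",cv2.minAreaRect(np.c_[x,y].astype(np.float32)))
    r=cv2.boxPoints(cv2.minAreaRect(np.c_[x,y].astype(np.float32))); print(r.tolist())
E
```

```text
31.8333 [ 0.4409 -0.0234  0.5488]
scene [([326, 0, 27, 34, 455], [337, 13]), ([356, 0, 10, 4, 31], [359, 1]), ([373, 0, 52, 40, 1177], [396, 15]), ([337, 17, 8, 14, 24], [340, 23]), ([561, 30, 79, 65, 2589], [609, 66]), ([367, 41, 13, 15, 115], [372, 48]), ([378, 41, 6, 6, 21], [380, 43]), ([500, 50, 21, 34, 371], [508, 67]), ([473, 53, 23, 48, 491], [482, 83]), ([170, 81, 81, 134, 3057], [208, 161]), ([320, 92, 12, 13, 25], [324, 97]), ([384, 104, 108, 22, 1246], [439, 116]), ([597, 111, 43, 26, 632], [623, 120]), ([558, 120, 82, 92, 4422], [602, 167]), ([238, 122, 78, 75, 3170], [272, 149]), ([543, 122, 23, 17, 141], [555, 131]), ([338, 125, 16, 16, 152], [346, 131]), ([358, 124, 39, 36, 1021], [373, 140]), ([320, 126, 33, 31, 670], [332, 142]), ([232, 149, 7, 11, 41], [234, 154]), ([551, 151, 19, 21, 248], [557, 162]), ([232, 160, 12, 28, 179], [236, 175]), ([389, 160, 232, 222, 8822], [495, 280]), ([220, 185, 12, 12, 58], [226, 190]), ([547, 188, 5, 7, 24], [548, 191]), ([501, 209, 32, 15, 200], [514, 216]), ([487, 225, 51, 30, 1181], [511, 238]), ([337, 282, 28, 21, 355], [349, 
[... 973 characters left out ...]
7, 60, 67, 2039], [494, 396]), ([316, 385, 10, 16, 47], [320, 392]), ([382, 393, 77, 87, 4512], [418, 444]), ([455, 407, 12, 10, 75], [461, 411]), ([28, 410, 6, 7, 20], [30, 413]), ([26, 418, 10, 11, 51], [30, 423]), ([20, 426, 6, 13, 48], [22, 432]), ([0, 439, 18, 41, 613], [7, 457]), ([493, 450, 10, 10, 48], [497, 455]), ([226, 470, 58, 10, 383], [246, 475])]
 pred foot,end [array([439.7571, 294.5202]), array([415.7337, 251.4268])] rect ((430.921142578125, 273.0384521484375), (60.76551818847656, 8.41773509979248), 63.99665069580078)
[[413.81781005859375, 247.57666015625], [421.3834228515625, 243.8861083984375], [448.02447509765625, 298.500244140625], [440.4588623046875, 302.1907958984375]]
```

```bash
python3 -c "
from plant import robot
robot.job_done()"
```

```text
the job is handed in; nothing more can be done
```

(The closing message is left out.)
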